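Clear the paperweight and slide the notice panel under the desk clip

TASK

Take the egg-shaped paperweight off the loose white notice panel and set it down gently, upright, in the empty pocket of the paperweight tray, and let it go. Then slide the panel along the desk under the sprung bar of the desk clip, letting its end lift the bar, until it lies square and fully home against the clip's stop. Leave the other two paperweights and everything else on the desk where they are.

Things in the scene. Friction and masses are not known exactly. Their poses are not given: they have to be found in the camera images.
- panel_mid (a point): Loose notice panel: stiff white laminate board 170 x 110 x 8 mm, 0.1 to 0.2 kg, flat on the desk, both ends alike. Point: its centre, 4 mm over the desk; x along the 170 mm, y along the 110 mm, z up. Too wide to grip flat: push its edges (friction on the desk about 0.6). At the start one paperweight stands on it.
- clip_stop (a point): Steel desk clip, screwed down, at most 32 mm tall. Point: middle of its stop face, 4 mm over the desk; x points from the mouth into the clip, y across, z up. The stop (11 mm tall) is the plane x = 0. Fixed cheeks 16 mm tall, 134 mm apart inside, run from x = -100 mm to the stop, and flare to about 170 mm apart at x = -140 mm. With the panel home its centre is at x = -85 mm.
- clip_bar (a point): The clip's sprung bar when down: 122 mm wide aluminium bar between the cheeks, 45 mm before the stop. Point: its lowest line, mid-width, 1.5 mm over the desk; axes as clip_stop. Its upturned lip slopes up at 22 degrees to 19 mm high at 89 mm before the stop. The panel enters lengthwise, a 110 mm wide end first, and wedges the bar up; this takes about 8 to 15 N of push.
- jaw (a joint): Lift angle of the clip's sprung bar, rad: 0 down, about 0.09 when the 8 mm panel lies under it; a spring presses it down with about 4 to 5 N at the bar.
- egg_mid (a point): The paperweight to move, standing on the panel: blue glazed ceramic, egg-shaped, 73 mm tall, 56 mm in diameter at its widest (straight band 28 to 45 mm above its base), 30 mm flat weighted foot, about 0.18 kg, breakable: dropped, or pressed down with over 40 N, it counts as broken. Point: its centre, 36.5 mm above its base; z is its axis, upward.
- free_pocket (a point): The empty pocket of the paperweight tray, with a grey felt disc on its floor. Point: centre of its mouth, level with the tray's top, 22 mm over the desk; x along the row of pockets, y across. A round hole 42 mm in diameter, 9 mm deep; a paperweight rests in it with its base 9 mm below the tray's top, its centre about 27 mm above it.
- egg_b_mid (a point): A paperweight like the one to move, standing in another pocket: leave it. Centre, 36.5 mm above its base.
- egg_c_mid (a point): A paperweight like the one to move, standing in another pocket: leave it. Centre, 36.5 mm above its base.
- panel: The same notice panel; origin at the centre of its underside.
- egg: The same paperweight as egg_mid; origin at the centre of its foot.
- tray: The fixed wooden tray, 250 x 90 x 22 mm, with three such pockets in a row 78 mm apart, the middle one at its centre; two hold paperweights. Origin under its centre, x along the row.
- stapler: Bystander: stapler, 135 (x) x 34 x 46 mm tall, origin under its centre.
- tape: Bystander: tape dispenser, 130 (x) x 55 x 82 mm tall, origin under its centre.
- mug: Bystander: white mug, 80 mm in diameter, 92 mm tall, handle reaching 71 mm from its axis at its +y, origin under its centre.
- bottle: Bystander: drink bottle, 64 mm in diameter, 200 mm tall, origin under its centre.
- calculator: Bystander: desk calculator, 145 (x) x 85 x 16 mm, origin under its centre.
- notepad: Bystander: block of note paper, 100 x 100 x 30 mm, origin under its centre.
- punch: Bystander: hole punch, 120 (x) x 60 x 47 mm tall, origin under its centre.
There are look-alikes about, which are no part of the job. What is shaped like the egg but green is not meant.

How it is judged:
On the way, in this order (a step that is already met when the one before it is completed fails the run):
1. the paperweight stands in the empty pocket, let go (horizontal distance between egg_mid and free_pocket below 0.008 m and z of egg_mid in the frame of free_pocket below 0.034 m and angle between egg_mid's own z axis and vertical below 0.15 rad and contact force between the fingers and egg below 0.1 N), for 0.2 s.
2. the panel lies under the clip's bar, home against the stop (x of panel_mid in the frame of clip_stop between -0.091 and -0.08 m and y of panel_mid in the frame of clip_stop between -0.014 and 0.014 m and angle between the x axis of panel_mid and the x axis of clip_stop, either way round below 0.07 rad and angle between panel_mid's own z axis and vertical below 0.05 rad and height (world z) of panel_mid below 0.008 m and value of joint jaw above 0.06 rad), for 0.2 s.
At the end, for the whole second after the job is handed in: The paperweight stands let go in the pocket that was empty, within 8 mm of its centre and 0.15 rad of upright; the panel lies flat under the lifted bar between the cheeks, its end within 6 mm of the stop and square within 0.07 rad; both at rest (all of step 1 and all of step 2 and linear speed of each of panel, egg below 0.01 m/s); the robot touches nothing.
It fails at once if the paperweight is set down hard, dropped, tipped over or pressed with over 40 N (contact force between egg and tray above 40 N or contact force between egg and panel above 40 N or angle between egg_mid's own z axis and vertical above 0.9 rad).
It fails at once if another paperweight is moved by more than 10 mm (distance of any of egg_b_mid, egg_c_mid from where it was at the start of the episode above 0.01 m).
It fails at once if something else on the desk is moved by more than 15 mm (distance of any of stapler, tape, mug, bottle, calculator, notepad, punch from where it was at the start of the episode above 0.015 m).
It also fails if it takes over 69 s, if anything falls off the work surface, if the arm or the gripper's body presses on something with over 40 N, if the wrist force passes 120 N, or if a joint passes its speed limit or range.

ROBOT

A 7-joint arm with a two-finger parallel gripper is mounted at the origin on the work surface. World frame = base frame: x ahead of the robot, y to its left, z up, the work surface at z = 0. Lengths are in m, angles in rad, forces in N, time in s.
With the tool pointing down it reaches from about 0.425 to 0.825 m from the base axis. Payload 3.6 kg.
Tool frame: the origin (TCP) lies at the very end of the fingers, on their centre line; the grasp point (between the pads) lies 19 mm behind it; z points along the fingers, x is the direction in which the jaws open and shut, and the axes are right-handed (so a half turn about z gives the same grasp; the last joint's range is limited). The gripper opens to 85 mm and grips with 20 to 120 N. Pads are 22 mm wide; open, the fingers measure 114 mm over their backs; the gripper's body (76 mm by 85 mm) begins 54 mm behind the grasp point. The pads swing forward as they close: fully open they stand 13 mm farther back than shut.
Start: joints at [1.175, 0.615, -0.013, 1.423, 0.008, 1.103, -0.04], TCP at [0.234, -0.606, 0.231] pointing down, gripper open.
Joint ranges: [-3.12, 3.12], [-0.3, 2.06], [-1.34, 1.32], [0.26, 2.42], [-1.36, 4.5], [0.01, 1.98], [-2.84, 2.84]. Speed limits (rad/s): [2.79, 2.79, 3.14, 3.14, 3.14, 3.14, 3.14].

INTERFACE

Orientations are given as a unit quaternion [x, y, z, w].
In Python, from rig import read_state, get_image, camera_model, sign_off gives the robot as it stands.
- The arm moves only by the tool apply_moves, never from a script. Its argument "commands" is text: rows parted by semicolons, each of 5 numbers parted by spaces: the closure, from 0 (fully open) to 1 (shut), then the shift along the tool's x, y, z in units of 0.15 m (1.0 is 0.15 m), then the turn about the tool's z in units of pi rad (1.0 is pi rad). In form: gripper tx ty tz spin; .... A call has 1 to 12 rows; each row shifts and turns the commanded pose from where the row before left it, along the tool's axes as they then stand; what a row does not reach is not made up. A row lasts 1/10 s, in which the tool goes at most 50 mm and 8.59 degrees, less where a joint would pass 70% of its speed; a pose out of reach is approached as far as the arm can. A call with a number of a shift or a turn outside -1 to 1 is refused whole. A call with a gripper value outside its range is refused whole. The fingers move at their own pace and stop on an object; "newtons" is the grip in N (left out, the last holds). Time passes only in rows, so rows that do not move let the fingers close. It gives the time, the measured TCP pose, the force and the opening at its end, in the units of the state.
- read_state(): the state, without advancing time (a new reading comes with each control period).
- get_image(name): name is "side" or "top"; returns the picture (480x640x3 uint8, blue, green, red); there is no depth.
- camera_model(name): a dict with "intrinsics" (3x3 intrinsics, pixels), "cam_to_world" (4x4, takes a point from camera to world coordinates). Camera axes: x right, y up, looking along -z (the intrinsics and any distortion apply to the point x, -y, -z); pixel columns grow to the right and rows downward; lengths in m; the calibration is good to about 2 mm. A picture is of the moment at which its call begins. camera_model takes no time and is no camera call.
- sign_off(): hands the job in, once; it reports no verdict.
The state is a dict: "t": time; "joint_pos": joint angles; "dq": joint speeds; "joint_efforts": joint torques, N m; "ee_pos": TCP position; "ee_rot": TCP orientation; "ft_force": force on the tool from outside, world axes, zero at the start; "ft_torque": the same for the moment, N m; "grip_width": finger opening in m.
Only numpy, scipy, OpenCV 4.12 (cv2) and the standard library are available. Lean on these libraries where they do the work, as an engineer would, in place of code of your own. Each camera call takes 0.05 s, during which the arm holds its last target.

## Working session

There is one attempt and no reset: what is moved stays moved. The work goes in short steps, Python scripts to look and compute and a tool call to move; the robot and the scene stay as the last step left them, time stands still between calls to the robot, and variables do not carry over. Pictures are saved under pics/ and viewed, and the job is handed in when it is done.

Besides the shell and the picture viewer there is one more tool, called as name(argument=value, ...) on one line, values as JSON. apply_moves: Moves the arm, as the interface text tells. Its arguments: {"type":"object","properties":{"commands":{"type":"string"},"newtons":{"type":"number"}},"required":["commands"]}

```bash
ls; mkdir -p pics; python3 - <<'E'
from rig import *
import cv2
s=read_state();print(s)
for n in("top","side"):
    im=get_image(n);cv2.imwrite(f"pics/{n}0.png",im);m=camera_model(n);print(n,m)
E
```

```text
pics
{'t': 0.0, 'joint_pos': array([ 1.17551175,  0.61592945, -0.01259916,  1.42493652,  0.00809304,
        1.10338725, -0.04035053]), 'dq': array([-0.00042482, -0.00026787,  0.00028721,  0.00049807,  0.00041024,
       -0.00208895,  0.00107302]), 'joint_efforts': array([ 3.20685749e-04, -4.69217205e+01,  2.59612715e-01, -1.71034849e+01,
        1.00526147e-02,  9.76360490e-03,  2.17878366e-06]), 'ee_pos': array([ 0.2340339 , -0.60557139,  0.23011908]), 'ee_rot': array([ 8.24794541e-01, -5.65431040e-01, -1.08830820e-03, -7.20552681e-04]), 'ft_force': array([-0.37483931,  0.48072902, -0.98475883]), 'ft_torque': array([-0.0099347 ,  0.02503772, -0.01826394]), 'grip_width': 0.08548609726818102}
top {'intrinsics': array([[547.63900958,   0.        , 317.46293953],
       [  0.        , 547.63900958, 235.50403069],
       [  0.        ,   0.        ,   1.        ]]), 'cam_to_world': array([[ 0.01005304,  0.9863164 , -0.16455668,  0.3303198 ],
       [-0.99989187,  0.00814919, -0.01224062, -0.02403874],
       [-0.01073212,  0.16466194,  0.98629167,  1.12871185],
       [ 0.        ,  0.        ,  0.        ,  1.        ]])}
side {'intrinsics': array([[616.10924474,   0.        , 323.13785185],
       [  0.        , 616.10924474, 237.0728058 ],
       [  0.        ,   0.        ,   1.        ]]), 'cam_to_world': array([[ 9.97928010e-01,  4.21298448e-02, -4.86288235e-02,
         4.58418408e-01],
       [-6.43375095e-02,  6.46253559e-01, -7.60405827e-01,
        -9.93341569e-01],
       [-6.09229212e-04,  7.61958932e-01,  6.47625058e-01,
         9.07452196e-01],
       [ 0.00000000e+00,  0.00000000e+00,  0.00000000e+00,
         1.00000000e+00]])}
```

View pics/top0.png

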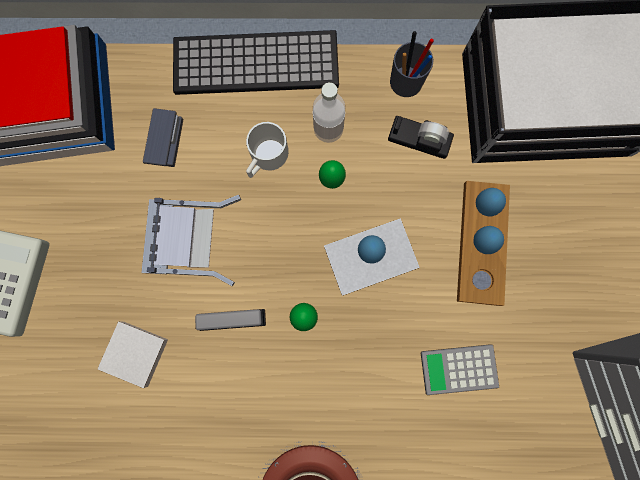

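View pics/side0.png

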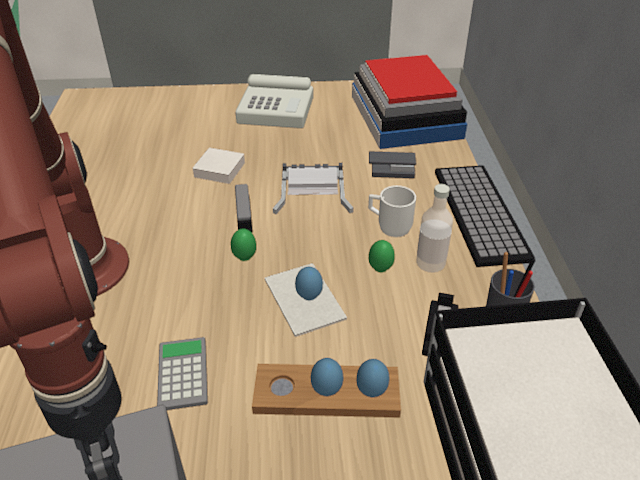

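The top view shows one blue egg on the white panel at about (372,249). The clip is at (180,237), with its mouth facing right (-y), and the tray's empty pocket is at (482,280). The green eggs at (332,174) and (304,317) are decoys. The blue eggs at (490,201) and (488,239) are already in tray pockets. So the target is the blue egg on the panel. I'll confirm that with crops and measure.

```bash
cat > h.py <<'E'
import numpy as np, cv2
from rig import *
def ray(n,u,v):
    m=camera_model(n);K=m["intrinsics"];T=m["cam_to_world"]
    d=np.array([(u-K[0,2])/K[0,0],-(v-K[1,2])/K[1,1],-1.0]);return T[:3,3],T[:3,:3]@d
def onplane(n,u,v,z):
    o,d=ray(n,u,v);return o+d*(z-o[2])/d[2]
def proj(n,P):
    m=camera_model(n);K=m["intrinsics"];T=m["cam_to_world"]
    p=T[:3,:3].T@(np.asarray(P)-T[:3,3]);return np.array([K[0,2]+K[0,0]*p[0]/-p[2],K[1,2]-K[1,1]*p[1]/-p[2]])
def tri(pts):
    A=np.zeros((3,3));b=np.zeros(3)
    for n,u,v in pts:
        o,d=ray(n,u,v);d=d/np.linalg.norm(d);M=np.eye(3)-np.outer(d,d);A+=M;b+=M@o
    return np.linalg.solve(A,b)
E
python3 - <<'E'
from h import *
a=cv2.imread("pics/top0.png");b=cv2.imread("pics/side0.png")
c1=cv2.resize(a[185:300,130:250],None,fx=5,fy=5,interpolation=cv2.INTER_CUBIC)
cv2.imwrite("pics/c1.png",c1)
c2=cv2.resize(a[170:310,315:515],None,fx=4,fy=4,interpolation=cv2.INTER_CUBIC)
cv2.imwrite("pics/c2.png",c2)
c3=cv2.resize(b[145:220,260:370],None,fx=7,fy=7,interpolation=cv2.INTER_CUBIC)
cv2.imwrite("pics/c3.png",c3)
for n,im in(("top",a),("side",b)):
    hsv=cv2.cvtColor(im,cv2.COLOR_BGR2HSV)
    def comps(mask,amin):
        k,l,s,c=cv2.connectedComponentsWithStats(mask)
        return [(s[i].tolist(),c[i].round(1).tolist()) for i in range(1,k) if s[i,4]>amin]
    print(n,"blue",comps(cv2.inRange(hsv,(95,80,40),(115,255,255)),150))
    print(n,"green",comps(cv2.inRange(hsv,(55,120,30),(75,255,255)),150))
    print(n,"white",comps(cv2.inRange(hsv,(0,0,150),(179,35,255)),150))
E
```

```text
top blue [([0, 33, 114, 125, 1382], [94.0, 102.5]), ([476, 188, 30, 28, 649], [490.3, 201.6]), ([474, 226, 30, 28, 656], [488.3, 239.6]), ([358, 235, 28, 28, 596], [371.4, 248.9])]
top green [([319, 160, 26, 28, 575], [331.7, 173.9]), ([290, 303, 27, 28, 601], [303.2, 316.6]), ([427, 354, 19, 37, 544], [436.0, 371.9])]
top white [([494, 13, 146, 116, 15475], [569.3, 70.3]), ([322, 83, 16, 14, 178], [329.1, 89.5]), ([313, 98, 32, 24, 486], [328.8, 110.6]), ([246, 122, 40, 38, 577], [267.5, 146.1]), ([424, 122, 22, 15, 209], [434.8, 128.0]), ([184, 195, 56, 12, 204], [212.1, 202.2]), ([142, 199, 15, 74, 457], [148.8, 234.6]), ([154, 205, 40, 69, 2072], [173.5, 237.1]), ([191, 209, 23, 58, 1002], [201.7, 237.7]), ([324, 218, 96, 78, 3680], [371.0, 257.7]), ([0, 231, 41, 105, 2446], [15.1, 273.7]), ([177, 269, 56, 16, 211], [205.3, 274.3]), ([98, 322, 66, 66, 2590], [130.3, 354.3]), ([585, 360, 42, 120, 184], [605.9, 419.6]), ([600, 362, 40, 114, 191], [620.1, 418.6]), ([591, 405, 15, 32, 161], [598.0, 420.3]), ([606, 409, 16, 35, 176], [613.8, 426.0]), ([623, 414, 17, 37, 196], [631.4, 431.9])]
side blue [([353, 83, 114, 66, 1505], [419.2, 133.1]), ([296, 267, 26, 33, 683], [308.4, 282.9]), ([311, 358, 32, 38, 927], [326.4, 376.6]), ([357, 359, 32, 38, 938], [372.4, 377.7])]
side green [([231, 228, 25, 33, 606], [242.9, 244.0]), ([369, 240, 25, 32, 607], [381.0, 255.7]), ([163, 341, 38, 17, 451], [181.4, 348.6])]
side white [([18, 0, 93, 80, 6145], [62.1, 39.2]), ([389, 0, 84, 69, 4708], [430.8, 29.8]), ([236, 74, 77, 44, 2254], [276.7, 95.9]), ([193, 148, 51, 34, 946], [220.0, 161.9]), ([283, 167, 60, 17, 877], [312.3, 175.1]), ([369, 185, 47, 46, 583], [398.0, 203.8]), ([288, 187, 50, 8, 351], [312.5, 190.3]), ([420, 209, 32, 55, 810], [438.6, 232.3]), ([265, 263, 82, 72, 2596], [303.2, 302.9]), ([446, 317, 194, 163, 23630], [546.6, 401.9]), ([444, 371, 37, 109, 174], [462.7, 425.8])]
```

View pics/c1.png

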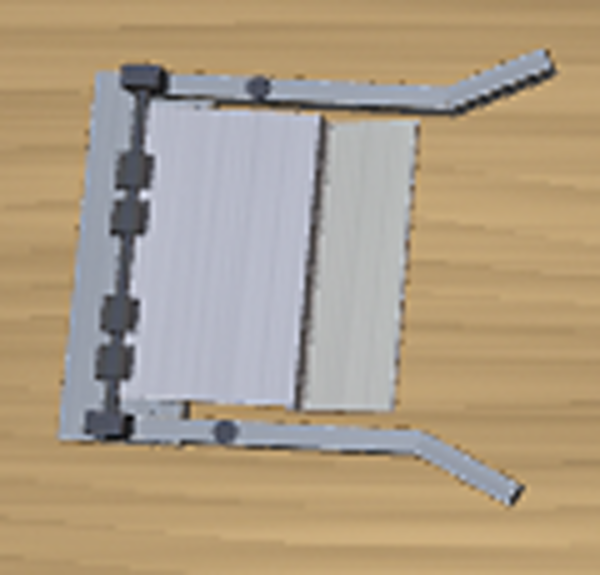

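View pics/c2.png

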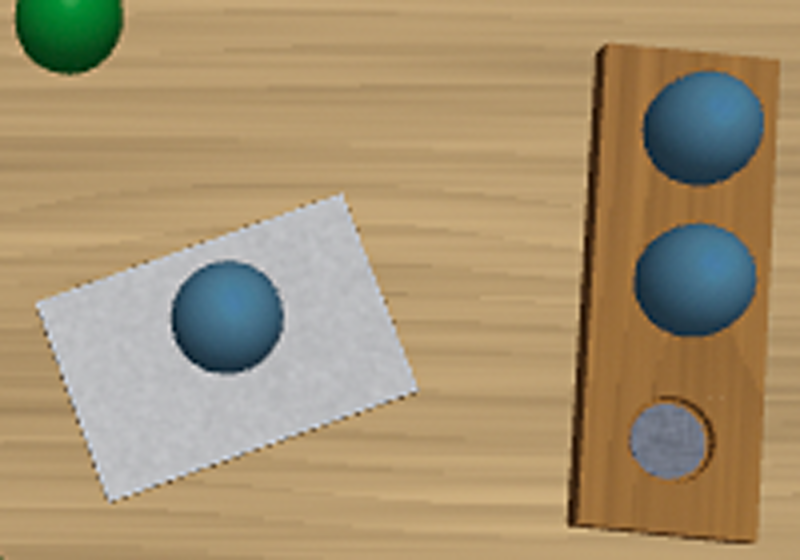

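View pics/c3.png

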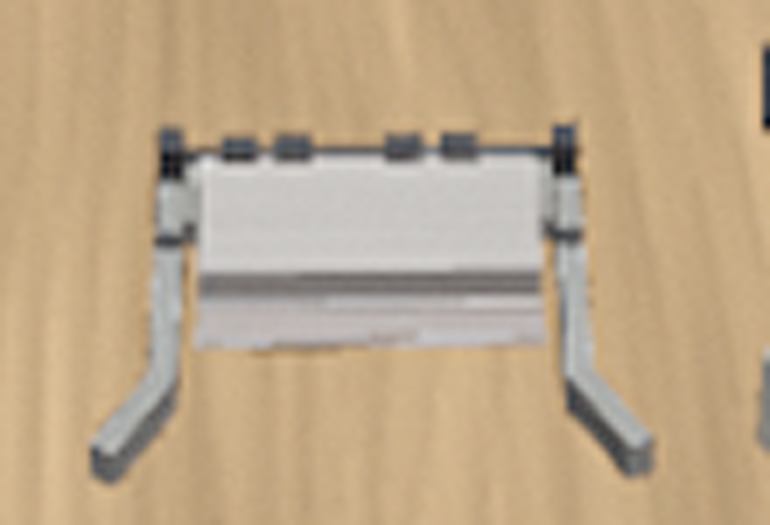

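```bash
python3 - <<'E'
from h import *
a=cv2.imread("pics/top0.png");b=cv2.imread("pics/side0.png")
print("egg",tri([("top",371.6,248.6),("side",308.6,283)]))
print("eggb",tri([("top",490.3,201.6),("side",372.4,377.7)]), "eggc",tri([("top",488.3,239.6),("side",326.4,376.6)]))
print("green",tri([("top",331.7,173.9),("side",381,255.7)]),tri([("top",303.2,316.6),("side",242.9,244)]))
# panel corners
for n,im,win in(("top",a,(310,205,430,300)),("side",b,(255,255,355,340))):
    hsv=cv2.cvtColor(im,cv2.COLOR_BGR2HSV)
    m=cv2.inRange(hsv,(0,0,140),(179,40,255))|cv2.inRange(hsv,(95,80,30),(115,255,255))
    x0,y0,x1,y1=win; mm=np.zeros_like(m);mm[y0:y1,x0:x1]=m[y0:y1,x0:x1]
    mm=cv2.morphologyEx(mm,cv2.MORPH_CLOSE,np.ones((3,3)))
    c=max(cv2.findContours(mm,cv2.RETR_EXTERNAL,cv2.CHAIN_APPROX_NONE)[0],key=cv2.contourArea)
    h=cv2.convexHull(c)
    q=cv2.approxPolyN(h,4) if hasattr(cv2,'approxPolyN') else cv2.approxPolyDP(h,6,True)
    q=q.reshape(-1,2);P=np.array([onplane(n,u,v,.008) for u,v in q]);print(n,q.tolist());print(P.round(4),P.mean(0).round(4),[np.linalg.norm(P[i]-P[i-1]).round(4) for i in range(4)])
# pocket: grey disc
for n,im,win in(("top",a,(465,262,500,298)),("side",b,(265,370,300,400))):
    x0,y0,x1,y1=win
    cr=im[y0:y1,x0:x1].astype(int);s=cr.max(2)-cr.min(2)
    m=(s<35).astype(np.uint8)
    k,l,st,c=cv2.connectedComponentsWithStats(m);i=1+st[1:,4].argmax();u,v=c[i]+[x0,y0]
    print(n,"disc",u,v,st[i],onplane(n,u,v,.013),onplane(n,u,v,.022))
E
```

```text
egg [ 0.48543772 -0.11898101  0.0445661 ]
eggb [ 0.58262218 -0.35798874  0.0485531 ] eggc [ 0.50496722 -0.35074981  0.04869409]
green [ 0.64167964 -0.03852681  0.03591791] [0.34999972 0.01598864 0.0378302 ]
top [[419, 267], [342, 295], [324, 245], [400, 218]]
[[ 0.4535 -0.2191  0.008 ]
 [ 0.3949 -0.0613  0.008 ]
 [ 0.4975 -0.0239  0.008 ]
 [ 0.5557 -0.1817  0.008 ]] [ 0.4754 -0.1215  0.008 ] [np.float64(0.1088), np.float64(0.1683), np.float64(0.1093), np.float64(0.1682)]
side [[347, 318], [295, 336], [263, 277], [313, 262]]
[[ 0.5568 -0.1838  0.008 ]
 [ 0.4541 -0.2228  0.008 ]
 [ 0.3919 -0.0579  0.008 ]
 [ 0.4989 -0.0185  0.008 ]] [ 0.4754 -0.1207  0.008 ] [np.float64(0.1751), np.float64(0.1098), np.float64(0.1762), np.float64(0.114)]
top disc 481.2867647058824 279.81985294117646 [  7   9  19  19 272] [ 0.42794722 -0.34393744  0.013     ] [ 0.42715969 -0.34135695  0.022     ]
side disc 281.5310344827586 386.9896551724138 [  6   9  22  17 290] [ 0.4272634  -0.34101852  0.013     ] [ 0.42757689 -0.34758222  0.022     ]
```

```bash
python3 - <<'E'
from h import *
T=lambda x,y:("top",130+x/5-.4,185+y/5-.4)
S=lambda x,y:("side",260+x/7-.4,145+y/7-.4)
for nm,t,s in [("lip hi",T(417,124),S(543,342)),("lip lo",T(395,410),S(197,348)),("bend hi in",T(449,110),S(570,385)),("bend lo in",T(422,433),S(173,380))]:
    print(nm,tri([t,s]).round(4))
print("z16 plane top:")
for nm,p in [("hi cheek inner A",T(215,100)),("hi inner bend",T(449,110)),("lo inner A",T(190,420)),("lo inner bend",T(422,433)),("tip hi",T(545,50)),("tip hi in",T(553,72)),("tip lo",T(510,505)),("tip lo in",T(522,487)),("base far hi",T(97,72)),("base far lo",T(60,440)),("hinge hi",T(143,77)),("hinge lo",T(108,424))]:
    print(nm,onplane(*p,.016).round(4))
for nm,p in [("lip hi",T(417,124)),("lip lo",T(395,410))]: print(nm,onplane(*p,.02).round(4))
for nm,p in [("bar edge hi",T(325,118)),("bar edge lo",T(298,408))]: print(nm,onplane(*p,.004).round(4))
E
python3 - <<'E'
import cv2
a=cv2.imread("pics/top0.png")
E
```

```text
lip hi [0.5686 0.2065 0.022 ]
lip lo [0.4494 0.2105 0.0224]
bend hi in [0.5772 0.1956 0.0111]
bend lo in [0.4407 0.2002 0.0167]
z16 plane top:
hi cheek inner A [0.5788 0.2926 0.016 ]
hi inner bend [0.5753 0.1946 0.016 ]
lo inner A [0.4448 0.2956 0.016 ]
lo inner bend [0.4403 0.2003 0.016 ]
tip hi [0.6013 0.1554 0.016 ]
tip hi in [0.5919 0.1518 0.016 ]
tip lo [0.4113 0.1633 0.016 ]
tip lo in [0.4187 0.1586 0.016 ]
base far hi [0.5904 0.3427 0.016 ]
base far lo [0.4361 0.3485 0.016 ]
hinge hi [0.5884 0.3233 0.016 ]
hinge lo [0.4429 0.3292 0.016 ]
lip hi [0.5684 0.2069 0.02  ]
lip lo [0.4492 0.2109 0.02  ]
bar edge hi [0.5741 0.2491 0.004 ]
bar edge lo [0.4514 0.2546 0.004 ]
```

The crops confirm it: the blue egg on the panel is at about (0.485,-0.119). The free pocket is at about (0.4275,-0.343), and the clip stop at about (0.512,0.297) with its axis about 0.04 rad off +y. I'll turn the jaws to lie across the tray row first.

apply_moves(commands="0 0 0 0 0.037;0 0 0 0 0.037;0 0 0 0 0.037;0 0 0 0 0.037;0 0 0 0 0;0 0 0 0 0", newtons=25)

```text
t: 0.7
ee_pos: [0.2343, -0.606, 0.2308]
ee_rot: [-0.673, 0.739, 0.0, 0.0]
ft_force: [-0.3, -0.1, -0.6]
grip_width: 0.0853
```

```bash
cat >> h.py <<'E'
from scipy.spatial.transform import Rotation as R
def rel(target,yaw_dir=None):
    s=read_state();r=R.from_quat(s["ee_rot"]);d=np.asarray(target)-s["ee_pos"]
    l=r.inv().apply(d);x=r.apply([1,0,0])
    print("t",s["t"].__round__(2),"pos",s["ee_pos"].round(4),"F",s["ft_force"].round(1),"w",round(s["grip_width"],4),"toolx",x.round(3),"z",r.apply([0,0,1]).round(3))
    print("units total",(l/.15).round(4),"rows>=",np.ceil(np.linalg.norm(d)/.05))
    if yaw_dir is not None:
        yaw=np.arctan2(yaw_dir[1],yaw_dir[0])-np.arctan2(x[1],x[0]);yaw=(yaw+np.pi/2)%np.pi-np.pi/2
        print("spin units",round(-yaw/np.pi,4))
E
python3 -c "
from h import *
rel([.4854,-.119,.231],[.094,.9956])"
```

```text
t 0.7 pos [ 0.2343 -0.606   0.2308] F [-0.3 -0.1 -0.6] w 0.0853 toolx [-0.093 -0.996 -0.001] z [-0.     0.001 -1.   ]
units total [-3.3886e+00 -1.3631e+00  1.1000e-03] rows>= 11.0
spin units 0.0002
```

apply_moves(commands="0 -0.2824 -0.1136 0 0;0 -0.2824 -0.1136 0 0;0 -0.2824 -0.1136 0 0;0 -0.2824 -0.1136 0 0;0 -0.2824 -0.1136 0 0;0 -0.2824 -0.1136 0 0;0 -0.2824 -0.1136 0 0;0 -0.2824 -0.1136 0 0;0 -0.2824 -0.1136 0 0;0 -0.2824 -0.1136 0 0;0 -0.2824 -0.1136 0 0;0 -0.2824 -0.1136 0 0")

```text
t: 1.9
ee_pos: [0.4873, -0.1183, 0.2316]
ee_rot: [-0.673, 0.74, -0.0, 0.0]
ft_force: [1.3, -0.3, 0.5]
grip_width: 0.0854
```

apply_moves(commands="0 0 0 0 0;0 0 0 0 0;0 0 0 0 0")

```text
t: 2.2
ee_pos: [0.486, -0.1214, 0.2313]
ee_rot: [-0.672, 0.741, -0.0, -0.001]
ft_force: [0.2, -0.3, -0.3]
grip_width: 0.0853
```

```bash
python3 -c "
from h import *
rel([.4854,-.119,.022],[.094,.9956])"
```

```text
t 2.2 pos [ 0.486  -0.1214  0.2313] F [ 0.2 -0.3 -0.3] w 0.0853 toolx [-0.097 -0.995  0.001] z [-0.001 -0.001 -1.   ]
units total [-0.0167  0.0046  1.3953] rows>= 5.0
spin units -0.001
```

apply_moves(commands="0 -0.016 0.004 0.2 0;0 0 0 0.2 0;0 0 0 0.2 0;0 0 0 0.2 0;0 0 0 0.15 0;0 0 0 0.15 0;0 0 0 0.15 0;0 0 0 0.1 0;0 0 0 0.045 0;0 0 0 0 0;0 0 0 0 0")

```text
t: 3.3
ee_pos: [0.4865, -0.1184, 0.0227]
ee_rot: [-0.672, 0.741, -0.001, 0.0]
ft_force: [0.6, 0.3, 0.4]
grip_width: 0.0855
```

```bash
python3 -c "
from h import *
rel([.4854,-.119,.022],[.094,.9956])
a=get_image('top');b=get_image('side')
cv2.imwrite('pics/g1.png',np.hstack([cv2.resize(a[170:330,290:450],None,fx=2.5,fy=2.5),cv2.resize(b[200:360,230:390],None,fx=2.5,fy=2.5)]))"
```

```text
t 3.3 pos [ 0.4865 -0.1184  0.0227] F [0.6 0.3 0.4] w 0.0855 toolx [-0.097 -0.995  0.   ] z [ 0.001 -0.001 -1.   ]
units total [0.0046 0.0071 0.0044] rows>= 1.0
spin units -0.001
```

View pics/g1.png

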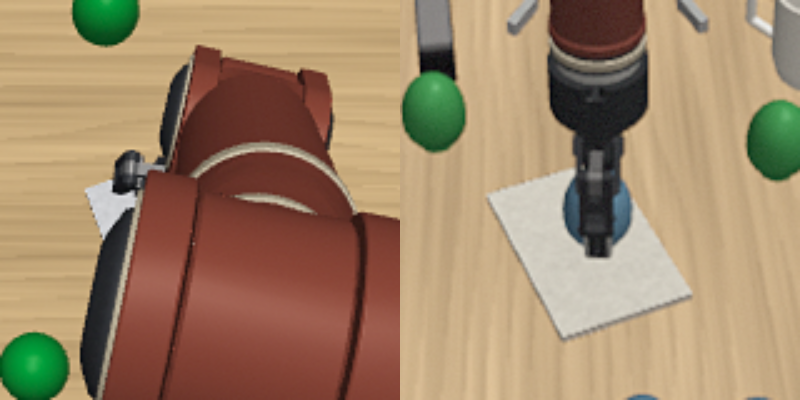

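The side view shows the near finger centred on the blue egg, so the jaws straddle it. Closing now.

apply_moves(commands="1 0 0 0 0;1 0 0 0 0;1 0 0 0 0;1 0 0 0 0;1 0 0 0 0;1 0 0 0 0;1 0 0 0 0;1 0 0 0 0", newtons=30)

```text
t: 4.2
ee_pos: [0.4867, -0.1176, 0.0228]
ee_rot: [-0.672, 0.74, -0.0, 0.0]
ft_force: [-1.9, -0.0, 6.1]
grip_width: 0.0551
```

apply_moves(commands="1 0 0 -0.03 0;1 0 0 -0.05 0;1 0 0 -0.05 0;1 0 0 -0.1 0;1 0 0 -0.15 0;1 0 0 -0.15 0;1 0 0 -0.1 0;1 0 0 -0.05 0;1 0 0 0 0;1 0 0 0 0")

```text
t: 5.2
ee_pos: [0.4858, -0.1173, 0.1237]
ee_rot: [-0.672, 0.74, 0.0, -0.0]
ft_force: [-0.3, -0.5, -0.9]
grip_width: 0.0551
```

```bash
python3 -c "
from h import *
rel([.4275,-.343,.12],[.094,.9956])
a=get_image('top');b=get_image('side')
cv2.imwrite('pics/g2.png',np.hstack([cv2.resize(a[170:330,290:450],None,fx=2.5,fy=2.5),cv2.resize(b[180:340,230:390],None,fx=2.5,fy=2.5)]))"
```

```text
t 5.2 pos [ 0.4858 -0.1173  0.1237] F [-0.3 -0.5 -0.9] w 0.0551 toolx [-0.096 -0.995 -0.   ] z [-0.001  0.    -1.   ]
units total [1.5348 0.2424 0.0246] rows>= 5.0
spin units -0.0006
```

View pics/g2.png

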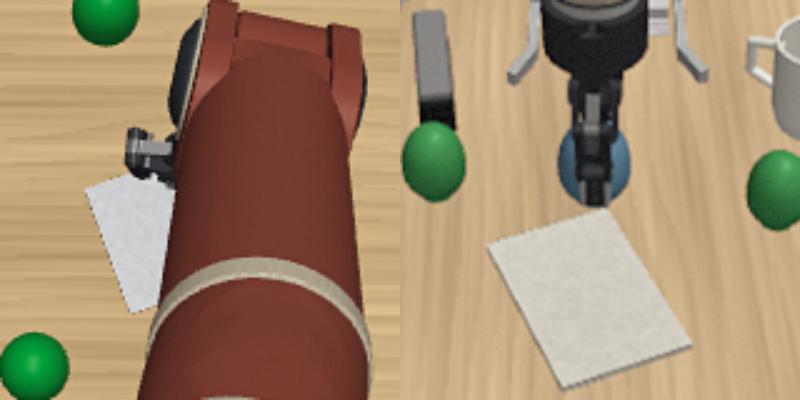

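The egg has lifted off upright between the pads, at (308,246) in the side view. Next I'll move it over the pocket.

apply_moves(commands="1 0.1 0.02 0 0;1 0.15 0.03 0 0;1 0.2 0.03 0 0;1 0.25 0.04 0 0;1 0.25 0.04 0 0;1 0.25 0.04 0 0;1 0.15 0.02 0 0;1 0.1 0.01 0 0;1 0.08 0.01 0 0;1 0 0 0 0;1 0 0 0 0;1 0 0 0 0")

```text
t: 6.5
ee_pos: [0.4292, -0.3405, 0.124]
ee_rot: [-0.673, 0.739, 0.001, 0.001]
ft_force: [-0.3, -0.0, -1.2]
grip_width: 0.0547
```

```bash
python3 -c "
from h import *
rel([.4280,-.343,.12],[.094,.9956])
a=get_image('top');b=get_image('side')
cv2.imwrite('pics/g3.png',np.hstack([cv2.resize(a[200:360,400:560],None,fx=2.5,fy=2.5),cv2.resize(b[270:430,200:360],None,fx=2.5,fy=2.5)]))
s=read_state()['ee_pos'];print(proj('side',s+[0,0,.022]))
hsv=cv2.cvtColor(b,cv2.COLOR_BGR2HSV);m=cv2.inRange(hsv,(95,80,40),(115,255,255))[250:420,240:400]
k,l,st,c=cv2.connectedComponentsWithStats(m);print([(st[i]+[240,250,0,0,0],c[i]+[240,250]) for i in range(1,k) if st[i,4]>60])
"
```

```text
t 6.5 pos [ 0.4292 -0.3405  0.124 ] F [-0.3 -0.  -1.2] w 0.0547 toolx [-0.093 -0.996 -0.002] z [ 0.     0.002 -1.   ]
units total [0.0175 0.0067 0.0264] rows>= 1.0
spin units 0.0003
[278.98601842 336.72618585]
[(array([285, 322,  11,  32, 219]), array([289.57534247, 338.40182648])), (array([262, 325,   9,  30,  91]), array([264.3956044 , 339.32967033])), (array([311, 358,  32,  38, 926]), array([326.34017279, 376.60583153])), (array([357, 359,  32,  38, 934]), array([372.33297645, 377.68843683]))]
```

View pics/g3.png

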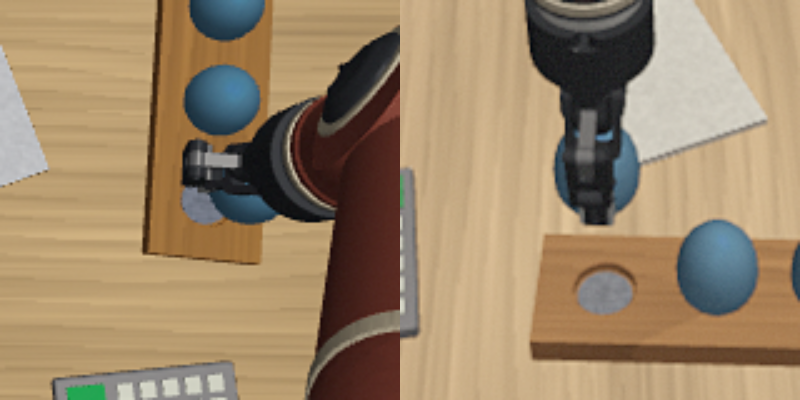

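apply_moves(commands="1 0.017 0.01 0.04 0;1 0 0 0.08 0;1 0 0 0.12 0;1 0 0 0.12 0;1 0 0 0.1 0;1 0 0 0.06 0;1 0 0 0.04 0;1 0 0 0.02 0;1 0 0 0 0;1 0 0 0 0;1 0 0 0 0")

```text
t: 7.7
ee_pos: [0.4271, -0.3451, 0.0377]
ee_rot: [-0.672, 0.74, -0.001, 0.0]
ft_force: [-0.1, 0.6, -1.6]
grip_width: 0.0553
```

```bash
python3 -c "
from h import *
rel([.4274,-.343,.028],[.094,.9956])
a=get_image('top');b=get_image('side')
cv2.imwrite('pics/g4.png',np.hstack([cv2.resize(a[200:360,400:560],None,fx=2.5,fy=2.5),cv2.resize(b[310:430,220:340],None,fx=3.3333,fy=3.33333)]))
"
```

```text
t 7.7 pos [ 0.4271 -0.3451  0.0377] F [-0.1  0.6 -1.6] w 0.0553 toolx [-0.096 -0.995  0.001] z [ 0.001 -0.001 -1.   ]
units total [-0.0144 -0.0008  0.0643] rows>= 1.0
spin units -0.0007
```

View pics/g4.png

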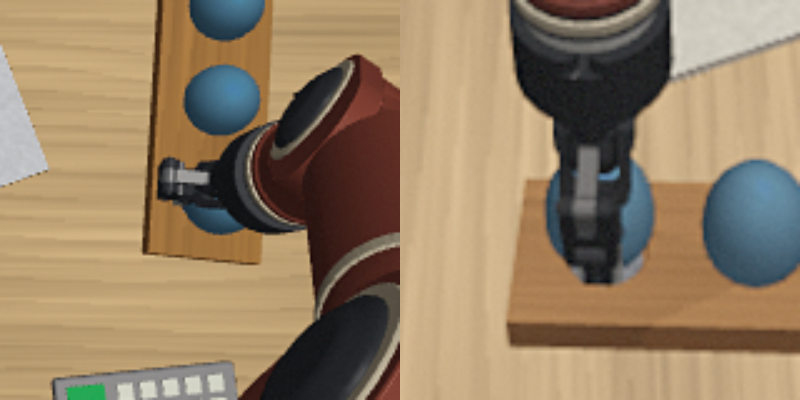

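apply_moves(commands="1 -0.008 0 0.01 0;1 0 0 0.01 0;1 0 0 0.01 0;1 0 0 0.01 0;1 0 0 0 0;1 0 0 0 0")

```text
t: 8.4
ee_pos: [0.4268, -0.3437, 0.031]
ee_rot: [-0.672, 0.74, 0.0, -0.0]
ft_force: [-0.3, -0.5, -1.2]
grip_width: 0.0551
```

apply_moves(commands="1 0 0 0.006 0;1 0 0 0.006 0;1 0 0 0 0;1 0 0 0 0")

```text
t: 8.8
ee_pos: [0.4268, -0.3436, 0.0293]
ee_rot: [-0.672, 0.74, 0.0, 0.0]
ft_force: [0.3, -0.0, -2.0]
grip_width: 0.0554
```

apply_moves(commands="1 0 0 0.006 0;1 0 0 0.003 0;1 0 0 0 0;1 0 0 0 0")

```text
t: 9.2
ee_pos: [0.4274, -0.3437, 0.028]
ee_rot: [-0.672, 0.74, -0.0, 0.0]
ft_force: [1.3, -0.5, -1.5]
grip_width: 0.0552
```

apply_moves(commands="1 0 0 0.005 0;1 0 0 0 0;1 0 0 0 0")

```text
t: 9.5
ee_pos: [0.4274, -0.3436, 0.0278]
ee_rot: [-0.672, 0.74, -0.001, 0.0]
ft_force: [0.8, 0.2, 5.6]
grip_width: 0.055
```

The force stepped up by about 7 N, so the egg is seated. Opening the jaws.

apply_moves(commands="0.5 0 0 0 0;0.3 0 0 0 0;0 0 0 0 0;0 0 0 0 0;0 0 0 0 0;0 0 0 0 0;0 0 0 0 0")

```text
t: 10.2
ee_pos: [0.4267, -0.3436, 0.0271]
ee_rot: [-0.672, 0.74, 0.0, -0.0]
ft_force: [0.6, 0.6, 0.0]
grip_width: 0.0856
```

apply_moves(commands="0 0 0 -0.05 0;0 0 0 -0.1 0;0 0 0 -0.15 0;0 0 0 -0.2 0;0 0 0 -0.2 0;0 0 0 -0.1 0;0 0 0 0 0")

```text
t: 10.9
ee_pos: [0.4282, -0.3448, 0.1502]
ee_rot: [-0.672, 0.74, -0.003, 0.001]
ft_force: [0.2, 0.4, -0.8]
grip_width: 0.0856
```

```bash
python3 -c "
from h import *
rel([.428,-.343,.15],[.094,.9956])
a=get_image('top');b=get_image('side')
cv2.imwrite('pics/g5.png',np.hstack([cv2.resize(a[200:360,400:560],None,fx=2.5,fy=2.5),cv2.resize(b[270:430,220:380],None,fx=2.5,fy=2.5)]))
hsv=cv2.cvtColor(b,cv2.COLOR_BGR2HSV);m=cv2.inRange(hsv,(95,80,40),(115,255,255))[300:420,240:400]
k,l,st,c=cv2.connectedComponentsWithStats(m);print([(st[i]+[240,300,0,0,0],c[i]+[240,300]) for i in range(1,k) if st[i,4]>60])
print(proj('side',[.4274,-.343,.0495]))
"
```

```text
t 10.9 pos [ 0.4282 -0.3448  0.1502] F [ 0.2  0.4 -0.8] w 0.0856 toolx [-0.096 -0.995  0.003] z [ 0.005 -0.004 -1.   ]
units total [-0.0118  0.0025  0.001 ] rows>= 1.0
spin units -0.0007
[(array([265, 357,  31,  38, 926]), array([279.94600432, 375.7062635 ])), (array([311, 358,  32,  38, 926]), array([326.34017279, 376.60583153])), (array([357, 359,  32,  38, 938]), array([372.34008529, 377.63326226]))]
[280.67554944 374.99242843]
```

View pics/g5.png

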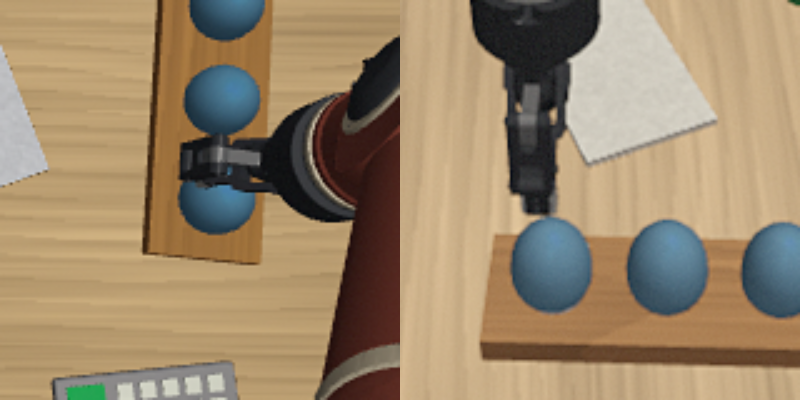

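The egg stands in the pocket, evenly in line with the other two: side u is 279.9, 326.3 and 372.3. Next is the panel, which needs about 0.39 rad of clockwise turn and about 20 mm of +x. I'll try pressing lightly on its clip-side end with shut fingers and dragging that end in +x.

```bash
python3 -c "
from h import *
rel([.4545,-.065,.15])"
```

```text
t 11.0 pos [ 0.4265 -0.3434  0.1472] F [-0.4  0.9 -0.1] w 0.0854 toolx [-0.096 -0.995 -0.   ] z [-0.  0. -1.]
units total [-1.8655 -0.0075 -0.0187] rows>= 6.0
```

apply_moves(commands="1 -0.1 0 0 0;1 -0.2 0 0 0;1 -0.3 0 0 0;1 -0.3 0 0 0;1 -0.3 0 0 0;1 -0.3 -0.008 0 0;1 -0.2 0 0 0;1 -0.1 0 0 0;1 -0.065 0 0.1 0;1 0 0 0.2 0;1 0 0 0.2 0;1 0 0 0.15 0")

```text
t: 12.2
ee_pos: [0.4529, -0.0636, 0.0474]
ee_rot: [-0.673, 0.74, 0.002, -0.001]
ft_force: [0.6, -0.4, -0.8]
grip_width: -0.0001
```

apply_moves(commands="1 0 0 0.1 0;1 0 0 0.05 0;1 0 0 0.03 0;1 0 0 0 0;1 0 0 0 0")

```text
t: 12.7
ee_pos: [0.4551, -0.0652, 0.0231]
ee_rot: [-0.672, 0.74, -0.0, 0.0]
ft_force: [0.1, 0.3, 0.1]
grip_width: 0.0001
```

```bash
python3 -c "
from h import *
rel([.4545,-.065,.008])"
```

```text
t 12.7 pos [ 0.4551 -0.0652  0.0231] F [0.1 0.3 0.1] w 0.0001 toolx [-0.096 -0.995 -0.   ] z [ 0.001  0.    -1.   ]
units total [-0.0006  0.0043  0.1008] rows>= 1.0
```

apply_moves(commands="1 0 0 0.04 0;1 0 0 0.03 0;1 0 0 0.02 0;1 0 0 0.01 0;1 0 0 0 0;1 0 0 0 0")

```text
t: 13.3
ee_pos: [0.4547, -0.0653, 0.0081]
ee_rot: [-0.672, 0.74, 0.0, 0.0]
ft_force: [-1.8, -0.5, 5.9]
grip_width: 0.0004
```

apply_moves(commands="1 0 0 0.006 0;1 0 -0.015 0 0;1 0 -0.02 0 0;1 0 -0.02 0 0;1 0 -0.02 0 0;1 0 0 0 0")

```text
t: 13.9
ee_pos: [0.4548, -0.0653, 0.008]
ee_rot: [-0.672, 0.74, 0.008, -0.008]
ft_force: [-15.2, 2.2, 30.4]
grip_width: -0.0001
```

```bash
cat >> h.py <<'E'
def panel(n="side",win=None,excl=None,save=None):
    im=get_image(n)
    hsv=cv2.cvtColor(im,cv2.COLOR_BGR2HSV)
    m=cv2.inRange(hsv,(0,0,140),(179,40,255))
    if win:
        x0,y0,x1,y1=win; mm=np.zeros_like(m);mm[y0:y1,x0:x1]=m[y0:y1,x0:x1];m=mm
    c=max(cv2.findContours(m,cv2.RETR_EXTERNAL,cv2.CHAIN_APPROX_NONE)[0],key=cv2.contourArea)
    q=cv2.approxPolyN(cv2.convexHull(c),4).reshape(-1,2)
    P=np.array([onplane(n,u,v,.008)[:2] for u,v in q])
    print(n,q.tolist(),P.round(4).tolist(),"mean",P.mean(0).round(4))
    for i in range(4):
        d=P[i]-P[i-1]; print("  side",np.linalg.norm(d).round(4),"x/y",(d[0]/d[1]).round(3),"y/x",(d[1]/d[0]).round(3))
    if save: cv2.imwrite(save,cv2.resize(im[130:350,200:400],None,fx=2.7,fy=2.7) if n=="side" else cv2.resize(im[170:330,130:450],None,fx=2.5,fy=2.5))
E
python3 -c "
from h import *
rel([.4545,-.065,.008])
panel('side',(245,240,375,350),save='pics/d1.png')"
```

```text
t 13.9 pos [ 0.4548 -0.0653  0.008 ] F [-15.2   2.2  30.4] w -0.0001 toolx [-0.096 -0.995 -0.   ] z [-0.022  0.002 -1.   ]
units total [-0.0019  0.0025 -0.0002] rows>= 1.0
side [[347, 318], [295, 336], [263, 277], [312, 263]] [[0.5568, -0.1838], [0.4541, -0.2228], [0.3919, -0.0579], [0.4966, -0.0215]] mean [ 0.4748 -0.1215]
  side 0.1731 x/y -0.371 y/x -2.695
  side 0.1098 x/y 2.628 y/x 0.381
  side 0.1762 x/y -0.377 y/x -2.654
  side 0.1108 x/y 2.872 y/x 0.348
```

View pics/d1.png

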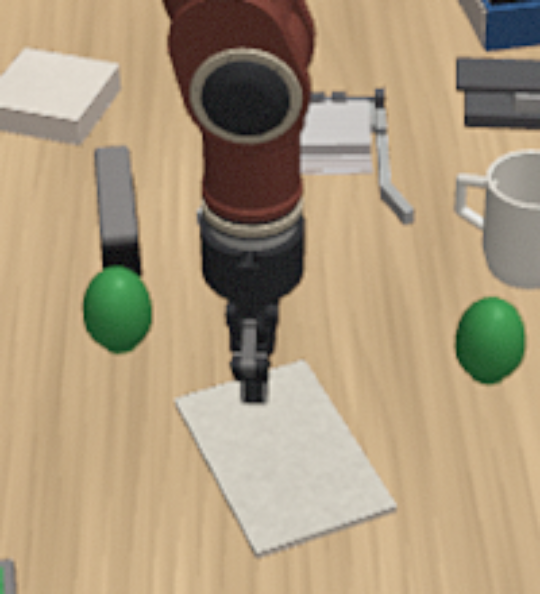

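The finger grips without slipping, but the normal force has grown to 30 N and is holding the panel down. I'll ease the press so the panel slides.

apply_moves(commands="1 0 0 -0.004 0;1 0 0 -0.004 0;1 0 0 0 0")

```text
t: 14.25
ee_pos: [0.4664, -0.0664, 0.0082]
ee_rot: [-0.672, 0.74, -0.0, 0.0]
ft_force: [-0.7, -0.1, -0.6]
grip_width: 0.0003
```

```bash
python3 -c "
from h import *
rel([.4545,-.065,.008])
panel('side',(245,240,375,350))"
```

```text
t 14.25 pos [ 0.4664 -0.0664  0.0082] F [-0.7 -0.1 -0.6] w 0.0003 toolx [-0.096 -0.995 -0.   ] z [ 0.001 -0.    -1.   ]
units total [-0.0018  0.0797  0.0013] rows>= 1.0
side [[347, 319], [294, 336], [266, 276], [314, 263]] [[0.5565, -0.1864], [0.4522, -0.2227], [0.3982, -0.0553], [0.5008, -0.0218]] mean [ 0.4769 -0.1215]
  side 0.1737 x/y -0.338 y/x -2.956
  side 0.1105 x/y 2.87 y/x 0.348
  side 0.1759 x/y -0.323 y/x -3.1
  side 0.108 x/y 3.061 y/x 0.327
```

apply_moves(commands="1 0 0 0.007 0;1 0 0 0 0;1 0 -0.02 0 0;1 0 -0.02 0 0;1 0 -0.02 0 0")

```text
t: 14.8
ee_pos: [0.4667, -0.0664, 0.008]
ee_rot: [-0.672, 0.74, 0.007, -0.006]
ft_force: [-15.3, 2.7, 31.2]
grip_width: -0.0
```

apply_moves(commands="1 0 -0.02 -0.002 0;1 0 -0.02 0 0;1 0 0 0 0")

```text
t: 15.1
ee_pos: [0.4667, -0.0665, 0.008]
ee_rot: [-0.672, 0.74, 0.011, -0.01]
ft_force: [-19.1, 3.9, 33.6]
grip_width: -0.0003
```

```bash
python3 -c "
from h import *
rel([.4545,-.065,.008])
panel('side',(245,240,375,350))"
```

```text
t 15.1 pos [ 0.4667 -0.0665  0.008 ] F [-19.1   3.9  33.6] w -0.0003 toolx [-0.096 -0.995 -0.   ] z [-0.03   0.003 -1.   ]
units total [-0.0019  0.0821  0.0022] rows>= 1.0
side [[347, 319], [294, 336], [266, 276], [314, 263]] [[0.5565, -0.1864], [0.4522, -0.2227], [0.3982, -0.0553], [0.5008, -0.0218]] mean [ 0.4769 -0.1215]
  side 0.1737 x/y -0.338 y/x -2.956
  side 0.1105 x/y 2.87 y/x 0.348
  side 0.1759 x/y -0.323 y/x -3.1
  side 0.108 x/y 3.061 y/x 0.327
```

apply_moves(commands="1 0 -0.01 -0.001 0;1 0 -0.01 -0.001 0;1 0 -0.01 -0.001 0;1 0 -0.01 0 0")

```text
t: 15.55
ee_pos: [0.4803, -0.0676, 0.008]
ee_rot: [-0.672, 0.74, 0.005, -0.005]
ft_force: [-9.9, 1.0, 18.2]
grip_width: -0.0
```

```bash
python3 -c "
from h import *
rel([.4545,-.065,.008])
panel('side',(245,240,375,350))"
```

```text
t 15.55 pos [ 0.4803 -0.0676  0.008 ] F [-9.9  1.  18.2] w -0.0 toolx [-0.096 -0.995 -0.   ] z [-0.014  0.002 -1.   ]
units total [-0.0009  0.1729  0.0027] rows>= 1.0
side [[348, 322], [293, 335], [271, 274], [321, 264]] [[0.5577, -0.1942], [0.4504, -0.2201], [0.4087, -0.0499], [0.5156, -0.0259]] mean [ 0.4831 -0.1225]
  side 0.1735 x/y -0.25 y/x -4.001
  side 0.1104 x/y 4.146 y/x 0.241
  side 0.1752 x/y -0.245 y/x -4.081
  side 0.1096 x/y 4.453 y/x 0.225
```

The drag works: the slope is now -0.247 (from -0.374) and the centre x is 0.483. Continuing the same way.

apply_moves(commands="1 0 -0.02 -0.001 0;1 0 -0.02 0 0;1 0 -0.02 -0.001 0;1 0 -0.02 0 0;1 0 -0.02 0 0")

```text
t: 16.1
ee_pos: [0.4967, -0.0695, 0.0081]
ee_rot: [-0.672, 0.74, 0.004, -0.004]
ft_force: [-9.1, 1.4, 14.9]
grip_width: 0.0
```

```bash
python3 -c "
from h import *
rel([.4545,-.065,.008])
panel('side',(245,240,375,350))"
```

```text
t 16.1 pos [ 0.4967 -0.0695  0.0081] F [-9.1  1.4 14.9] w 0.0 toolx [-0.096 -0.995  0.   ] z [-0.012  0.001 -1.   ]
units total [-0.0026  0.2827  0.0038] rows>= 1.0
side [[348, 325], [291, 334], [278, 272], [329, 265]] [[0.557, -0.2019], [0.4466, -0.2174], [0.4234, -0.0448], [0.5325, -0.0302]] mean [ 0.4899 -0.1236]
  side 0.1734 x/y -0.142 y/x -7.025
  side 0.1114 x/y 7.115 y/x 0.141
  side 0.1741 x/y -0.134 y/x -7.438
  side 0.1101 x/y 7.459 y/x 0.134
```

apply_moves(commands="1 0 -0.02 0 0;1 0 -0.02 -0.001 0;1 0 -0.02 0 0;1 0 -0.02 0 0;1 0 -0.02 -0.001 0;1 0 -0.02 0 0;1 0 -0.02 0 0;1 0 -0.02 0 0;1 0 0 0 0")

```text
t: 17.05
ee_pos: [0.5249, -0.0725, 0.0081]
ee_rot: [-0.672, 0.74, 0.001, -0.001]
ft_force: [-3.4, 0.2, 5.1]
grip_width: -0.0002
```

```bash
python3 -c "
from h import *
rel([.4545,-.065,.008])
panel('side',(245,240,375,350))"
```

```text
t 17.05 pos [ 0.5249 -0.0725  0.0081] F [-3.4  0.2  5.1] w -0.0002 toolx [-0.096 -0.995  0.   ] z [-0.003 -0.    -1.   ]
units total [-0.0043  0.4719  0.002 ] rows>= 2.0
side [[344, 268], [347, 328], [290, 329], [292, 268]] [[0.5637, -0.0416], [0.5543, -0.2093], [0.445, -0.2048], [0.4533, -0.0344]] mean [ 0.5041 -0.1225]
  side 0.1107 x/y -15.356 y/x -0.065
  side 0.168 x/y 0.056 y/x 17.874
  side 0.1094 x/y -23.879 y/x -0.042
  side 0.1706 x/y 0.048 y/x 20.662
```

The panel is now nearly square, with a slope of about 0.05 and its centre at (0.504,-0.1225). I'll lift, turn the jaws across the panel end, and go behind it to push with both fingertips.

apply_moves(commands="1 0 0 -0.1 0;1 0 0 -0.2 0;1 0 0 -0.2 0.04;1 0 0 -0.1 0.044;0.3 0 0 0 0.044;0.3 0 0 0 0.044;0.3 0 0 0 0.044;0.3 0 0 0 0.044;0.3 0 0 0 0.044;0.3 0 0 0 0.044;0.3 0 0 0 0.044;0.3 0 0 0 0.044")

```text
t: 18.3
ee_pos: [0.5268, -0.0721, 0.098]
ee_rot: [-0.05, 0.999, -0.0, 0.001]
ft_force: [0.6, 1.5, 0.1]
grip_width: 0.06
```

apply_moves(commands="0.3 0 0 0 0.044;0.3 0 0 0 0;0.3 0 0 0 0")

```text
t: 18.6
ee_pos: [0.5263, -0.072, 0.098]
ee_rot: [0.015, 1.0, -0.0, 0.0]
ft_force: [-0.2, -0.3, 0.0]
grip_width: 0.0599
```

```bash
python3 -c "
from h import *
rel([.4995,-.24,.1],[.999,-.04])
panel('side',(245,240,375,350),save='pics/d2.png');print(read_state()['joint_pos'].round(2))"
```

```text
t 18.6 pos [ 0.5263 -0.072   0.098 ] F [-0.2 -0.3  0. ] w 0.0599 toolx [-1.     0.03  -0.001] z [ 0.001 -0.001 -1.   ]
units total [ 0.1452 -1.1247 -0.0126] rows>= 4.0
spin units 0.0033
side [[344, 268], [347, 328], [290, 330], [292, 268]] [[0.5637, -0.0416], [0.5543, -0.2093], [0.445, -0.2073], [0.4533, -0.0344]] mean [ 0.5041 -0.1231]
  side 0.1107 x/y -15.356 y/x -0.065
  side 0.168 x/y 0.056 y/x 17.874
  side 0.1094 x/y -53.056 y/x -0.019
  side 0.1731 x/y 0.048 y/x 20.818
[-0.19  0.65  0.45  1.92 -0.44  0.67 -2.65]
```

Joint 7 is close to its limit at -2.65, so I'll spin back half a turn, which gives the same grasp.

apply_moves(commands="0.3 0 0 0 -0.0453;0.3 0 0 0 -0.0453;0.3 0 0 0 -0.0453;0.3 0 0 0 -0.0453;0.3 0 0 0 -0.0453;0.3 0 0 0 -0.0453;0.3 0 0 0 -0.0453;0.3 0 0 0 -0.0453;0.3 0 0 0 -0.0453;0.3 0 0 0 -0.0453;0.3 0 0 0 -0.0453;0.3 0 0 0 0")

```text
t: 19.85
ee_pos: [0.526, -0.0726, 0.0984]
ee_rot: [-0.694, 0.72, -0.0, 0.001]
ft_force: [0.3, -0.6, -0.1]
grip_width: 0.06
```

apply_moves(commands="0.3 0 0 0 -0.0453;0.3 0 0 0 -0.0453;0.3 0 0 0 -0.0453;0.3 0 0 0 -0.0453;0.3 0 0 0 -0.0453;0.3 0 0 0 -0.0453;0.3 0 0 0 -0.0453;0.3 0 0 0 -0.0453;0.3 0 0 0 -0.0453;0.3 0 0 0 -0.0453;0.3 0 0 0 -0.0453;0.3 0 0 0 0")

```text
t: 21.05
ee_pos: [0.5258, -0.0725, 0.0981]
ee_rot: [1.0, -0.023, -0.0, -0.0]
ft_force: [0.8, 0.6, 0.4]
grip_width: 0.0601
```

```bash
python3 -c "
from h import *
rel([.4995,-.24,.1],[.999,-.04]);print(read_state()['joint_pos'].round(2))"
```

```text
t 21.05 pos [ 0.5258 -0.0725  0.0981] F [0.8 0.6 0.4] w 0.0601 toolx [ 0.999 -0.047 -0.   ] z [-0.     0.001 -1.   ]
units total [-0.1228  1.1234 -0.0133] rows>= 4.0
spin units -0.0021
[ 0.39  0.65 -0.45  1.9   0.43  0.69 -0.37]
```

apply_moves(commands="0.3 -0.02 0.12 0 -0.002;0.3 -0.02 0.2 0 0;0.3 -0.03 0.25 0 0;0.3 -0.03 0.25 0 0;0.3 -0.02 0.2 0 0;0.3 0 0.1 0 0;0.3 0 0 0.1 0;0.3 0 0 0.15 0;0.3 0 0 0.15 0;0.3 0 0 0.1 0;0.3 0 0 0.03 0;0.3 0 0 0 0")

```text
t: 22.25
ee_pos: [0.5015, -0.2382, 0.0184]
ee_rot: [1.0, -0.019, -0.0, -0.001]
ft_force: [-0.1, -1.3, -0.0]
grip_width: 0.0599
```

```bash
python3 -c "
from h import *
rel([.4995,-.24,.0],[.999,-.04])
panel('top',(310,205,430,300),save='pics/d3.png')
panel('side',(245,240,375,350),save='pics/d4.png')"
```

```text
t 22.25 pos [ 0.5015 -0.2382  0.0184] F [-0.1 -1.3 -0. ] w 0.0599 toolx [ 0.999 -0.038 -0.001] z [-0.001  0.001 -1.   ]
units total [-0.0128  0.0124  0.1228] rows>= 1.0
spin units 0.0007
top [[414, 219], [412, 271], [330, 266], [332, 214]] [[0.5538, -0.2107], [0.4452, -0.2046], [0.454, -0.0365], [0.5631, -0.04]] mean [ 0.504 -0.123]
  side 0.1709 x/y 0.054 y/x 18.383
  side 0.1088 x/y -17.678 y/x -0.057
  side 0.1683 x/y 0.052 y/x 19.094
  side 0.1092 x/y -31.264 y/x -0.032
side [[337, 314], [337, 328], [299, 328], [313, 314]] [[0.5381, -0.172], [0.5352, -0.2081], [0.4623, -0.2034], [0.4911, -0.1689]] mean [ 0.5067 -0.1881]
  side 0.0472 x/y -15.377 y/x -0.065
  side 0.0362 x/y 0.082 y/x 12.239
  side 0.073 x/y -15.383 y/x -0.065
  side 0.0448 x/y 0.834 y/x 1.199
```

View pics/d3.png

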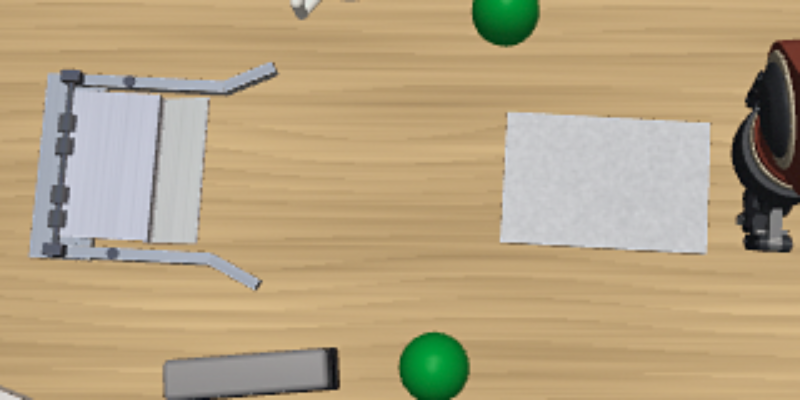

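View pics/d4.png

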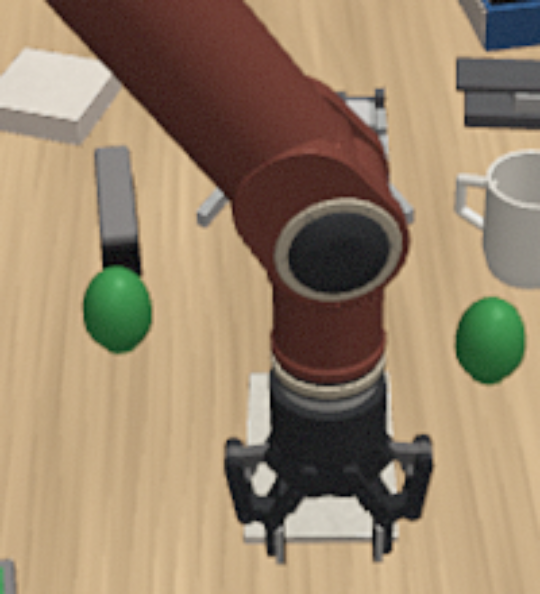

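The top view shows the panel square at centre (0.504,-0.123) with slope 0.053. The side view shows both fingertips just behind its near end. I'll lower to find the desk.

apply_moves(commands="0.3 -0.01 0 0.05 0;0.3 0 0 0.04 0;0.3 0 0 0.02 0;0.3 0 0 0.01 0;0.3 0 0 0 0")

```text
t: 22.85
ee_pos: [0.4997, -0.2392, 0.0005]
ee_rot: [1.0, -0.019, -0.0, -0.0]
ft_force: [-0.1, -0.5, -0.2]
grip_width: 0.0598
```

apply_moves(commands="0.3 0 0 0.008 0;0.3 0 0 0 0;0.3 0 0 0 0")

```text
t: 23.15
ee_pos: [0.4999, -0.2393, -0.0003]
ee_rot: [1.0, -0.019, 0.0, -0.0]
ft_force: [0.1, -0.4, 0.9]
grip_width: 0.0596
```

apply_moves(commands="0.3 0 0 0.008 0;0.3 0 0 0 0;0.3 0 0 0 0")

```text
t: 23.45
ee_pos: [0.4998, -0.2392, -0.0016]
ee_rot: [1.0, -0.019, -0.0, -0.0]
ft_force: [0.2, -0.5, -0.9]
grip_width: 0.06
```

apply_moves(commands="0.3 0 0 0.008 0;0.3 0 0 0 0;0.3 0 0 0.008 0;0.3 0 0 0 0;0.3 0 0 0 0")

```text
t: 23.95
ee_pos: [0.4998, -0.2392, -0.0041]
ee_rot: [1.0, -0.019, -0.0, -0.0]
ft_force: [0.1, -0.6, 0.1]
grip_width: 0.0599
```

apply_moves(commands="0.3 0 0 0.008 0;0.3 0 0 0 0;0.3 0 0 0 0")

```text
t: 24.25
ee_pos: [0.5, -0.2393, -0.0049]
ee_rot: [1.0, -0.019, 0.0, 0.0]
ft_force: [-0.2, 0.6, 4.1]
grip_width: 0.0594
```

Desk contact came at TCP z of about -0.005. I'll raise about 2 mm and push along the clip axis.

apply_moves(commands="0.3 0 0 -0.015 0;0.3 0 -0.04 0 0;0.3 0 -0.05 0 0;0.3 0 -0.05 0 0;0.3 -0.001 -0.07 0 0;0.3 -0.001 -0.08 0 0;0.3 -0.002 -0.08 0 0;0.3 -0.002 -0.08 0 0;0.3 -0.002 -0.08 0 0;0.3 -0.002 -0.06 0 0;0.3 0 -0.03 0 0;0.3 0 0 0 0")

```text
t: 25.45
ee_pos: [0.502, -0.1452, -0.0029]
ee_rot: [1.0, -0.018, 0.0, -0.0]
ft_force: [0.1, -0.3, -0.5]
grip_width: 0.0596
```

```bash
python3 -c "
from h import *
rel([.5054,.1275,-.003],[.999,-.04])
panel('top',(230,200,430,300),save='pics/e1.png')"
```

```text
t 25.45 pos [ 0.502  -0.1452 -0.0029] F [ 0.1 -0.3 -0.5] w 0.0596 toolx [ 0.999 -0.036  0.   ] z [ 0.  0. -1.]
units total [-4.3400e-02 -1.8178e+00  1.7000e-03] rows>= 6.0
spin units 0.0012
top [[370, 218], [380, 270], [294, 267], [296, 214]] [[0.5552, -0.1192], [0.4466, -0.1391], [0.4513, 0.0375], [0.5625, 0.0352]] mean [ 0.5039 -0.0464]
  side 0.1546 x/y 0.047 y/x 21.158
  side 0.1103 x/y 5.464 y/x 0.183
  side 0.1766 x/y 0.026 y/x 38.31
  side 0.1113 x/y -48.829 y/x -0.02
```

View pics/e1.png

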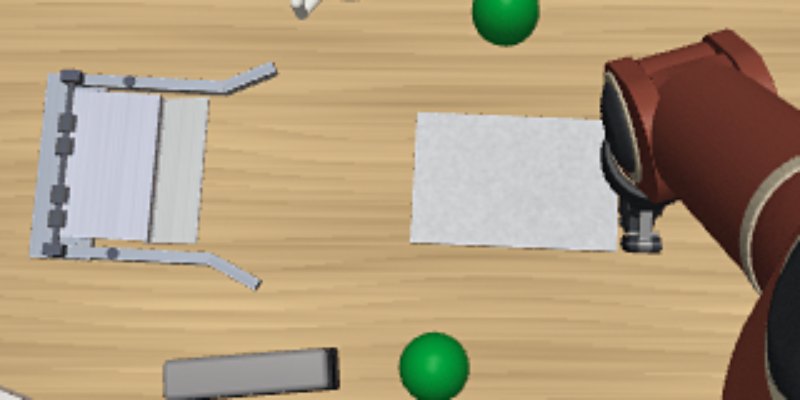

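apply_moves(commands="0.3 -0.001 -0.04 0 0;0.3 -0.002 -0.06 0 0;0.3 -0.002 -0.08 0 0;0.3 -0.002 -0.08 0 0;0.3 -0.002 -0.08 0 0;0.3 -0.002 -0.08 0 0;0.3 -0.002 -0.08 0 0;0.3 -0.002 -0.08 0 0;0.3 -0.002 -0.08 0 0;0.3 -0.001 -0.06 0 0;0.3 0 -0.04 0 0;0.3 0 0 0 0")

```text
t: 26.7
ee_pos: [0.5036, -0.0309, -0.0029]
ee_rot: [1.0, -0.018, 0.0, -0.0]
ft_force: [-0.2, 0.1, 0.4]
grip_width: 0.0601
```

```bash
python3 -c "
from h import *
rel([.5054,.1275-.0115,-.003],[.999,-.04])
im=get_image('top');b=get_image('side')
cv2.imwrite('pics/e2.png',cv2.resize(im[185:300,130:330],None,fx=4,fy=4));cv2.imwrite('pics/e2s.png',cv2.resize(b[130:280,230:400],None,fx=4,fy=4))"
```

```text
t 26.7 pos [ 0.5036 -0.0309 -0.0029] F [-0.2  0.1  0.4] w 0.0601 toolx [ 0.999 -0.036  0.   ] z [ 0.     0.001 -1.   ]
units total [-0.0234 -0.9793  0.0015] rows>= 3.0
spin units 0.0013
```

View pics/e2.png

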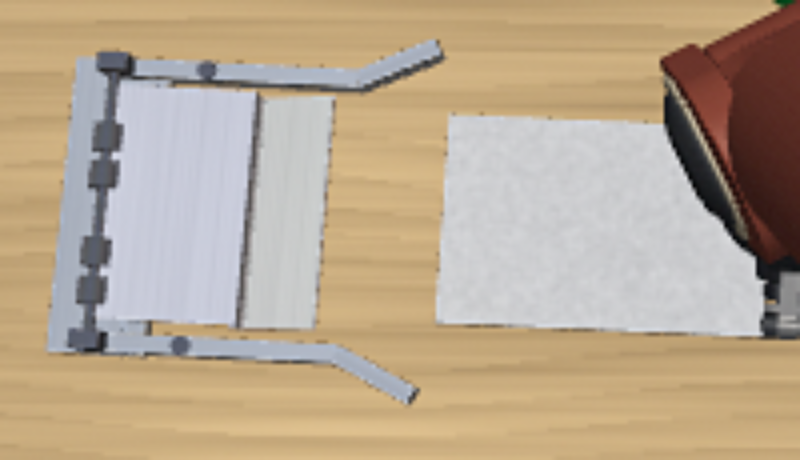

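View pics/e2s.png

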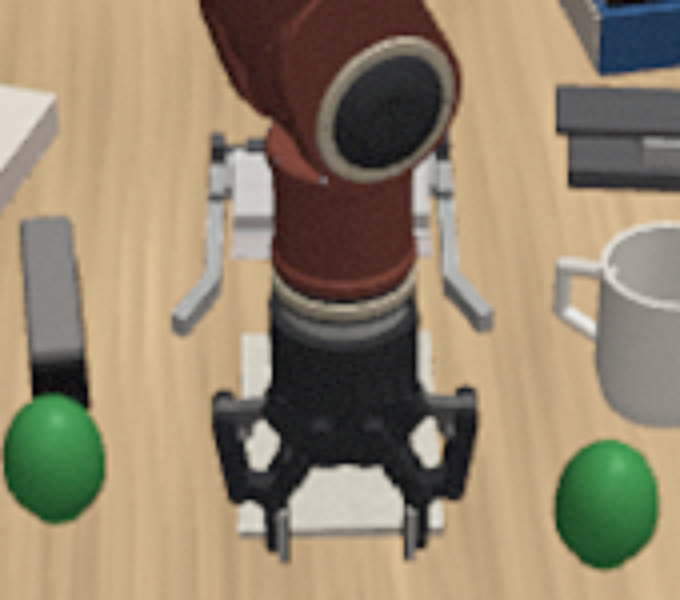

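The panel's front is at the mouth, centred between the flares. Top-crop front corners are (449,115) and (436,323), against the cheek bends at (355,88) and (335,345). Pushing on.

apply_moves(commands="0.3 -0.001 -0.04 0 0.0013;0.3 -0.002 -0.06 0 0;0.3 -0.002 -0.06 0 0;0.3 -0.002 -0.06 0 0;0.3 -0.002 -0.06 0 0;0.3 -0.002 -0.06 0 0;0.3 -0.002 -0.06 0 0;0.3 -0.002 -0.05 0 0;0.3 0 -0.04 0 0;0.3 0 -0.02 0 0;0.3 0 0 0 0")

```text
t: 27.9
ee_pos: [0.5045, 0.0449, -0.0029]
ee_rot: [1.0, -0.021, 0.0, -0.0]
ft_force: [0.0, 0.1, -0.2]
grip_width: 0.0599
```

apply_moves(commands="0.3 0 -0.03 0 0;0.3 0 -0.03 0 0;0.3 0 -0.03 0 0;0.3 0 -0.03 0 0")

```text
t: 28.3
ee_pos: [0.5045, 0.0569, -0.003]
ee_rot: [1.0, -0.023, -0.001, 0.004]
ft_force: [0.1, -11.5, 4.0]
grip_width: 0.0599
```

```bash
python3 -c "
from h import *
rel([.5054,.1275-.0115,-.003],[.999,-.04])
im=get_image('top')
cv2.imwrite('pics/e3.png',cv2.resize(im[185:300,130:330],None,fx=4,fy=4))"
```

```text
t 28.3 pos [ 0.5045  0.0569 -0.003 ] F [  0.1 -11.5   4. ] w 0.0599 toolx [ 0.999 -0.045 -0.003] z [-0.003 -0.009 -1.   ]
units total [-0.0119 -0.3941 -0.0034] rows>= 2.0
spin units -0.0017
```

View pics/e3.png

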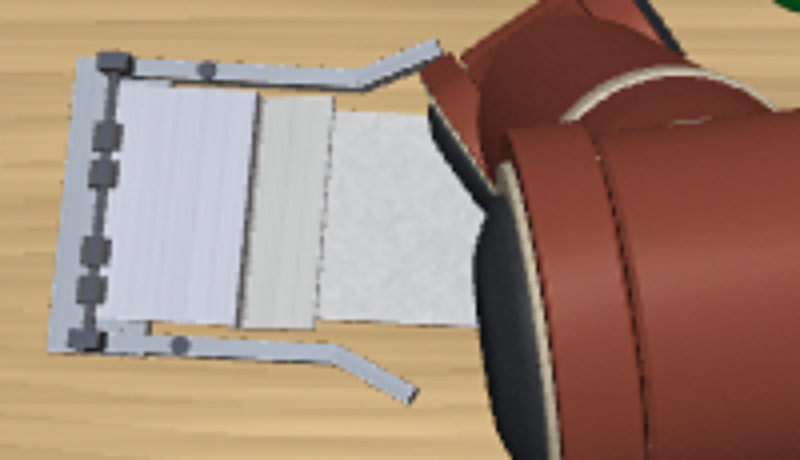

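The front end is under the lip, lying evenly between the cheeks, with 11.5 N of push. Continuing slowly.

apply_moves(commands="0.3 0 -0.03 0 0;0.3 0 -0.03 0 0;0.3 0 -0.03 0 0;0.3 0 -0.03 0 0;0.3 0 -0.03 0 0")

```text
t: 28.85
ee_pos: [0.5048, 0.0745, -0.0031]
ee_rot: [1.0, -0.025, -0.003, 0.007]
ft_force: [-1.2, -9.2, 3.5]
grip_width: 0.06
```

apply_moves(commands="0.3 0 -0.03 0 0;0.3 0 -0.03 0 0;0.3 0 -0.03 0 0;0.3 0 -0.03 0 0")

```text
t: 29.25
ee_pos: [0.5058, 0.0965, -0.0031]
ee_rot: [1.0, -0.023, -0.002, 0.005]
ft_force: [0.2, -9.3, 3.1]
grip_width: 0.0597
```

```bash
python3 -c "
from h import *
rel([.5054,.1275-.0115,-.003],[.999,-.04])
im=get_image('top');b=get_image('side')
cv2.imwrite('pics/e4.png',np.hstack([cv2.resize(im[185:300,130:250],(440,420)),cv2.resize(b[140:260,250:360],(360,420))]))"
```

```text
t 29.25 pos [ 0.5058  0.0965 -0.0031] F [ 0.2 -9.3  3.1] w 0.0597 toolx [ 0.999 -0.047 -0.004] z [-0.004 -0.01  -1.   ]
units total [-0.0087 -0.1299 -0.002 ] rows>= 1.0
spin units -0.0021
```

View pics/e4.png

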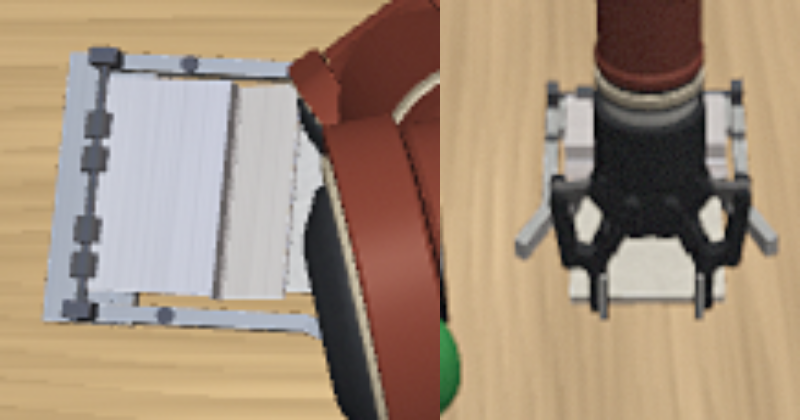

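apply_moves(commands="0.3 0 -0.025 0 0;0.3 0 -0.025 0 0;0.3 0 -0.025 0 0;0.3 0 -0.02 0 0")

```text
t: 29.75
ee_pos: [0.5064, 0.1107, -0.0031]
ee_rot: [1.0, -0.023, -0.002, 0.005]
ft_force: [0.2, -10.1, 3.4]
grip_width: 0.0597
```

apply_moves(commands="0.3 0 -0.015 0 0;0.3 0 -0.01 0 0;0.3 0 0 0 0")

```text
t: 30.05
ee_pos: [0.5065, 0.1147, -0.0031]
ee_rot: [1.0, -0.023, -0.002, 0.005]
ft_force: [-0.7, -8.6, 3.3]
grip_width: 0.0596
```

apply_moves(commands="0.3 0 -0.01 0 0;0.3 0 -0.01 0 0;0.3 0 0 0 0")

```text
t: 30.35
ee_pos: [0.5066, 0.1171, -0.0031]
ee_rot: [1.0, -0.023, -0.002, 0.005]
ft_force: [-0.2, -10.2, 5.0]
grip_width: 0.06
```

apply_moves(commands="0.3 0 -0.01 0 0;0.3 0 -0.01 0 0;0.3 0 0 0 0")

```text
t: 30.65
ee_pos: [0.5066, 0.1171, -0.0031]
ee_rot: [1.0, -0.024, -0.003, 0.007]
ft_force: [-0.0, -13.2, 6.0]
grip_width: 0.0598
```

apply_moves(commands="0.3 0 -0.01 0 0;0.3 0 -0.01 0 0;0.3 0 0 0 0")

```text
t: 30.95
ee_pos: [0.5066, 0.1172, -0.0031]
ee_rot: [1.0, -0.025, -0.003, 0.01]
ft_force: [-0.7, -18.5, 7.6]
grip_width: 0.0598
```

The advance stopped at y=0.117 while the force rose to 18 N, so the panel is against the stop. Backing off and lifting clear.

apply_moves(commands="0.3 0 0.03 0 0;0.3 0 0.06 0 0;0.3 0 0.1 0 0;0.3 0 0.1 0 0;0.3 0 0.05 0 0;0.3 0 0 -0.2 0;0.3 0 0 -0.3 0;0.3 0 0 -0.3 0;0.3 0 0.3 -0.2 0;0.3 0 0.3 0 0;0.3 0 0.3 0 0;0.3 0 0.3 0 0")

```text
t: 32.15
ee_pos: [0.4983, -0.0994, 0.1453]
ee_rot: [1.0, -0.021, 0.001, -0.0]
ft_force: [0.8, -0.3, 0.4]
grip_width: 0.0594
```

apply_moves(commands="0.3 0 0.2 -0.2 0;0.3 0 0.2 -0.2 0;0.3 0 0.1 -0.1 0;0.3 0 0 0 0;0.3 0 0 0 0;0.3 0 0 0 0")

```text
t: 32.75
ee_pos: [0.4945, -0.1706, 0.2186]
ee_rot: [1.0, -0.019, -0.001, -0.001]
ft_force: [0.0, 0.7, -0.3]
grip_width: 0.0598
```

```bash
python3 -c "
from h import *
rel([.5054,.1275-.0115,-.003],[.999,-.04])
im=get_image('top');b=get_image('side')
cv2.imwrite('pics/f1.png',cv2.resize(im[185:300,130:290],None,fx=5,fy=5));cv2.imwrite('pics/f1s.png',cv2.resize(b[100:440,150:450],None,fx=1.75,fy=1.75));cv2.imwrite('pics/f1full.png',im)"
```

```text
t 32.75 pos [ 0.4945 -0.1706  0.2186] F [ 0.   0.7 -0.3] w 0.0598 toolx [ 0.999 -0.039 -0.002] z [-0.002  0.002 -1.   ]
units total [ 1.8000e-03 -1.9093e+00  1.4805e+00] rows>= 8.0
spin units 0.0004
```

View pics/f1.png

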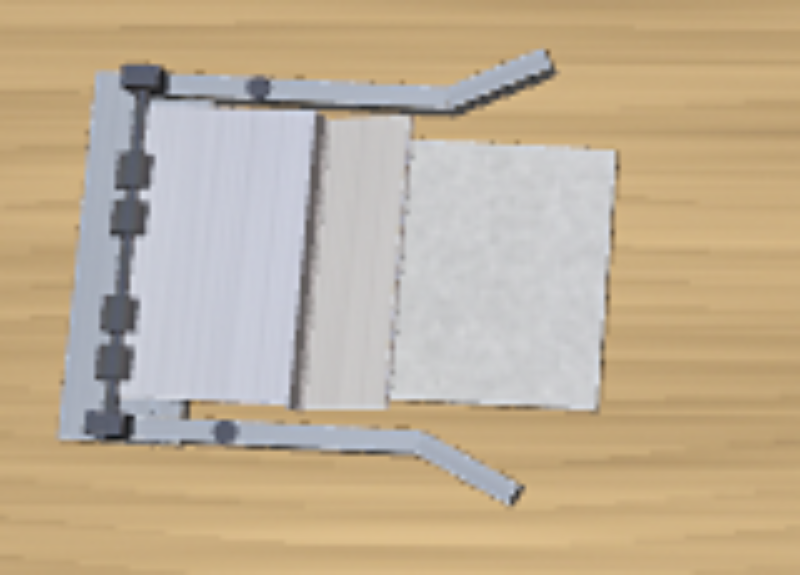

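View pics/f1s.png

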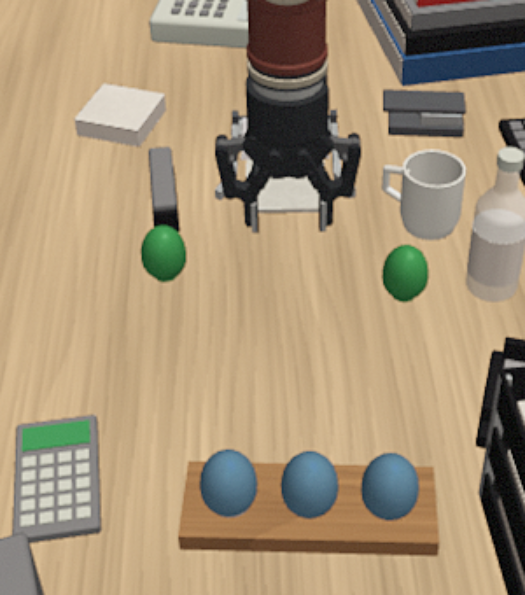

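The panel lies under the bar. Its visible near corners are at top-crop (618,150) and (598,411), and all three eggs stand in the tray. I'll measure the end against the clip.

```bash
python3 -c "
from h import *
T=lambda x,y:onplane('top',130+x/5-.4,185+y/5-.4,.008)[:2]
a,b,c,d=T(618,150),T(598,411),T(412,140),T(389,401)
print(a,b,c,d,np.linalg.norm(a-b))
x=np.array([.04,.9992]);y=np.array([-.9992,.04]);s=np.array([.512,.2974])
m=(a+b)/2;e=(b-a)/np.linalg.norm(b-a)
f=np.array([-e[1],e[0]]);f*=np.sign(f[1])
cen=m+.085*f;print('end mid clip',(m-s)@x,(m-s)@y,'slope end',f[0]/f[1],'sides',(c-a)[0]/(c-a)[1],(d-b)[0]/(d-b)[1],'centre',(cen-s)@x,(cen-s)@y)
im=get_image('top');cv2.imwrite('pics/f2.png',im)
hsv=cv2.cvtColor(im,cv2.COLOR_BGR2HSV)
k,l,st,cc=cv2.connectedComponentsWithStats(cv2.inRange(hsv,(95,80,40),(115,255,255)))
P=[cc[i] for i in range(1,k) if st[i,4]>300];print(np.round(P,1))
print([onplane('top',*p,.0495).round(4) for p in P])
"
```

```text
[0.56050399 0.12468511] [0.45084632 0.12970515] [0.564099   0.21119272] [0.45421825 0.2160986 ] 0.10977251470355417
end mid clip -0.17032169874254455 -0.0004884098496771406 slope end 0.04577921211065455 sides 0.04155721233079205 0.0390299618483519 centre -0.08532307015883185 -0.0009760192097746319
[[ 94.2 102.1]]
[array([0.7895, 0.4594, 0.0495])]
```

View pics/f2.png

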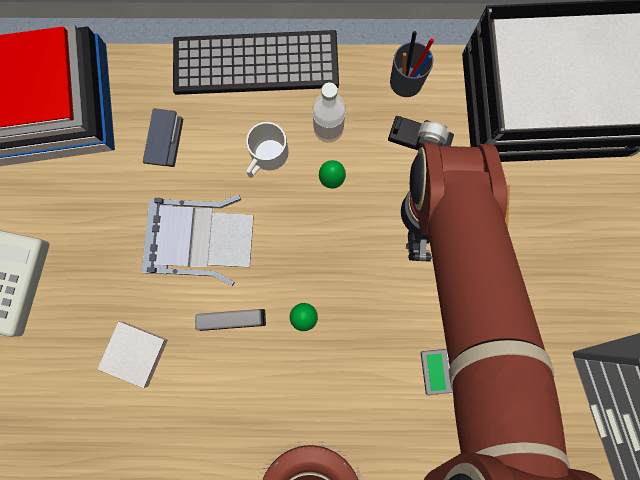

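The panel centre measures x = -85.3 mm and y = -1 mm in the clip frame, and it is square to within about 0.006 rad. The green eggs and the visible bystanders are at the same pixels as at the start. The tray is hidden by the arm in this top view, but the side view shows all three eggs standing in it. Handing in.

```bash
python3 -c "
from rig import *
print(sign_off())"
```

```text
the job is handed in; nothing more can be done
None
```

The blue paperweight is upright and released in the empty pocket, and the panel is home under the clip's bar. I handed the job in at about 33 s of the 69 s; sign-off gives no verdict.

**What I did:**
- **Egg:** I gripped it with 30 N, lifted it off the panel and lowered it into the pocket. The force stepped up by about 7 N at contact, and then I opened the jaws.
- **Panel:** I turned it square by pressing lightly on its clip-side end with shut fingers and dragging that end sideways. Then I pushed its other end with both fingertips until it stopped. Wedging up the bar took about 9–12 N, and the force rose to 18 N at the stop before I backed off.

**Last checks:**
- **Egg position:** In the side view it stands evenly in line with the other two, about 1 pixel from where it should be. The arm hid the tray in the last top view, so the egg's final position was checked only from the side.
- **Panel position:** From the top view, its centre is 85.3 mm before the stop (target 85 mm) and 1 mm off the clip's centre line. It is square to about 0.006 rad.
- **Bar:** I judged it lifted from the picture; I could not read the joint angle.
- **Everything else:** The green eggs and the objects I could see looked unmoved. In the last top view the arm hid the tray and part of the calculator and tape dispenser. The gripper was clear of everything.

One thing went less smoothly: while the panel was sticking, the fingers pressed on it with up to about 34 N. The egg was already off by then, and I eased the press as I dragged.

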